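Feed the vial carriers home and start the photometer

TASK

With the fingertips, push the row of four blue vial carriers along its rail as one closed-up train until it is fully home against the red end stop at the photometer. Then, and only once the row is home, press the photometer's green start button all the way down and let it come back up. Do not lift or tip the carriers or let the row come apart, and leave everything else on the bench where it stands.

Things in the scene. Friction and masses are not known exactly. Their poses are not given: they have to be found in the camera images.
- rail: Fixed straight feed rail on the bench; place and direction vary. Own +x = travel towards the red end stop, z up; origin on the bench, on the centre line. Open rear end at x -220 mm, stop face at +90 mm. Floor 12 mm above the bench; side walls 55 mm wide overall, tops 22 mm above the bench; carriers (tops at 46 mm) stand 24 mm proud of the walls.
- stop_face (a point): Foot of the red end stop's face, on the rail's centre line at floor height (12 mm above the bench). The stop is 58 mm wide, 8 mm thick, its top 46 mm above the bench; the photometer stands behind it.
- carrier_1: Blue block, 36 mm along the rail (its x), 40 across, 34 high, a capped vial (18 mm across) standing on it to 50 mm above its underside; 0.1 to 0.2 kg, loose on the rail. Origin: centre of its underside; x towards the stop. First of the row, nearest the stop. Yellow cap. Home: centre at +72 mm along the rail's x.
- carrier_2: Blue block, 36 mm along the rail (its x), 40 across, 34 high, a capped vial (18 mm across) standing on it to 50 mm above its underside; 0.1 to 0.2 kg, loose on the rail. Origin: centre of its underside; x towards the stop. Second, touching the first. White cap. Home: +36 mm.
- carrier_3: Blue block, 36 mm along the rail (its x), 40 across, 34 high, a capped vial (18 mm across) standing on it to 50 mm above its underside; 0.1 to 0.2 kg, loose on the rail. Origin: centre of its underside; x towards the stop. Third. Yellow cap. Home: 0 mm.
- carrier_4: Blue block, 36 mm along the rail (its x), 40 across, 34 high, a capped vial (18 mm across) standing on it to 50 mm above its underside; 0.1 to 0.2 kg, loose on the rail. Origin: centre of its underside; x towards the stop. Last; its rear face is free. White cap. Home: -36 mm. The row starts 55 to 110 mm short; it slides at a few N and goes solid at the stop.
- start (a joint): Green start button of the photometer: 0 m as it stands, 0.006 m fully down; a spring brings it back up; fully down takes about 5 N.
- start_top (a point): Centre of the top face of the green start button (32 mm across), in a low grey housing on top of the white photometer (100 mm along the rail, 130 across, top 70 mm above the bench, at +98 to +198 mm of the rail x). Pressed straight down.
- spare_carrier: Grey empty carrier block, 36 x 40 x 34 mm, standing on the bench beside the rail; not one of the row. Origin: centre of its underside. A bystander: leave it where it stands.
- amber_bottle: Amber glass bottle, 60 mm across, 125 mm high. Origin: centre of its underside. A bystander: leave it where it stands.
- wash_bottle: White plastic bottle with red cap, 60 mm across, 135 mm high. Origin: centre of its underside. A bystander: leave it where it stands.
- reagent_bottle: Green glass bottle with black cap, 60 mm across, 115 mm high. Origin: centre of its underside. A bystander: leave it where it stands.
- beaker: Small glass beaker, 56 mm across, 60 mm high. Origin: centre of its underside. A bystander: leave it where it stands.
- flask: Small conical glass flask, 62 mm across the foot, 88 mm high. Origin: centre of its underside. A bystander: leave it where it stands.
- spare_vial: Amber vial with white cap, 23 mm across, 43 mm high, standing on the bench. Origin: centre of its underside. A bystander: leave it where it stands.
Mind the look-alikes: they are no part of the job. Leave any purple or turquoise look-alike of the carrier_1 alone. Leave any turquoise look-alike of the carrier_3 alone.

How it is judged:
By the outcome, as a careful person would: the job done as asked, in the order asked, and still so for the second after the job is handed in, with the robot touching nothing.
It also fails if it takes over 40 s, if anything falls off the work surface, if the arm or the gripper's body presses on something with over 40 N, if the wrist force passes 120 N, or if a joint passes its speed limit or range.

ROBOT

A 6-joint arm with a two-finger parallel gripper is mounted at the origin on the work surface. World frame = base frame: x ahead of the robot, y to its left, z up, the work surface at z = 0. Lengths are in m, angles in rad, forces in N, time in s.
With the tool pointing down it reaches from about 0.35 to 0.725 m from the base axis. Payload 4.3 kg.
Tool frame: the origin (TCP) lies midway between the tips of the shut fingers; the grasp point (between the pads) lies 19 mm behind it; z points along the fingers, y is the line along which they close (so a half turn about z gives the same grasp; the last joint's range is limited). The gripper opens to 85 mm and grips with 20 to 120 N. Pads are 22 mm wide; open, the fingers measure 114 mm over their backs; the gripper's body (76 mm by 85 mm) begins 54 mm behind the grasp point. The pads swing forward as they close: fully open they stand 13 mm farther back than shut.
Start: joints at [1.08, 0.377, 0.081, 1.274, 0, 1.46], TCP at [0.214, 0.534, 0.231] pointing down, gripper open.
Joint ranges: [-2.72, 2.72], [-0.84, 1.66], [-1.02, 1.22], [-1.77, 2.12], [-1.37, 1.28], [-3.14, 3.14]. Speed limits (rad/s): [2.57, 2.57, 3.14, 3.14, 3.14, 3.14].

INTERFACE

Orientations are given as [roll, pitch, yaw] about the fixed x, y, z axes, in that order (R = Rz(yaw) Ry(pitch) Rx(roll)).
In Python, from station import ctrl, capture, camera_model, order gives the robot as it stands.
- The arm moves only by the tool drive_tool, never from a script. Its argument "rows" is a list of rows, each a list of 3 entries, a list of its own where there are three numbers: the closure in counts, from 0 (fully open) to 255 (shut), then the shift along the tool's x, y, z in mm, then the turn, a rotation vector about the tool's x, y, z in degrees. A call has 1 to 5 rows; each row shifts and turns the commanded pose from where the row before left it, along the tool's axes as they then stand; what a row does not reach is not made up. A row lasts 1/10 s, in which the tool goes at most 50 mm and 8.59 degrees, less where a joint would pass 70% of its speed; a pose out of reach is approached as far as the arm can. A call is refused whole if a number of a shift passes 50 or a number of a turn 8.59, either way. A call with a gripper value outside its range is refused whole. The fingers move at their own pace and stop on an object; "grip_force" is the grip in N (left out, the last holds). Time passes only in rows, so rows that do not move let the fingers close. It gives the time, the measured TCP pose, the force, the opening and the grip force at its end, in the units of the state.
- ctrl.get_obs(): the state, without advancing time (a new reading comes with each control period).
- capture(name): name is "scene" or "side" or "wrist"; returns the picture (420x560x3 uint8, red, green, blue); there is no depth.
- camera_model(name): a dict with "K" (3x3 intrinsics, pixels), "R" (3x3) and "t" (3): a world point X has camera coordinates R X + t. Camera axes: x right, y down, z forward; pixel columns grow to the right and rows downward; lengths in m; the calibration is good to about 2 mm. The wrist camera is an equidistant fisheye: a pixel r from the principal point sees the ray r / f radians off the axis. A picture is of the moment at which its call begins: read the wrist's pose just before it. camera_model takes no time and is no camera call; for the wrist camera it gives the pose at the moment of the call.
- order.hand_in(): hands the job in; it is judged then, once.
The state is a dict: "clock": time; "q": joint angles; "dq": joint speeds; "joint_efforts": joint torques, N m; "tool_pos": TCP position; "tool_rot": TCP orientation; "ft_force": force on the tool from outside, world axes, zero at the start; "moment": the same for the moment, N m; "width": opening from 0.0 (shut) to 1.0 (fully open); "grasp_force": force on a finger pad.
Only numpy, scipy, OpenCV 4.12 (cv2) and the standard library are available. Lean on these libraries where they do the work, as an engineer would, in place of code of your own. Each camera call takes 0.05 s, during which the arm holds its last target. There are 200 camera calls.

## Working session

There is one attempt and no reset: what is moved stays moved. The work goes in short steps, Python scripts to look and compute and a tool call to move; the robot and the scene stay as the last step left them, time stands still between calls to the robot, and variables do not carry over. Pictures are saved under pics/ and viewed, at most 10 in all, crops included, and the job is handed in when it is done.

Besides the shell and the picture viewer there is one more tool, called after "Call:" as name([rows], argument=value, ...), one row to a line, values as JSON. drive_tool: Moves the arm, as the interface text tells. Its arguments: {"type":"object","properties":{"rows":{"type":"array","items":{"type":"array"}},"grip_force":{"type":"number"}},"required":["rows"]}

```bash
mkdir -p pics
python3 - <<'E'
from station import ctrl,capture,camera_model
import cv2,numpy as np
o=ctrl.get_obs();print({k:np.round(v,3) for k,v in o.items()})
for n in("scene","side"):
    cv2.imwrite(f"pics/{n}0.png",cv2.resize(capture(n)[:,:,::-1],(800,600),interpolation=cv2.INTER_CUBIC))
    m=camera_model(n);print(n,np.round(m["K"],1).tolist(),np.round(-m["R"].T@m["t"],3))
E
```

```text
{'clock': np.float64(0.0), 'q': array([ 1.08 ,  0.378,  0.08 ,  1.274, -0.   ,  1.46 ]), 'dq': array([ 0.002,  0.001,  0.   , -0.001,  0.   , -0.002]), 'joint_efforts': array([-1.0000e-03, -4.6360e+01,  2.6988e+01,  2.1000e-02,  0.0000e+00,
        0.0000e+00]), 'tool_pos': array([0.213, 0.533, 0.23 ]), 'tool_rot': array([-3.14 , -0.   ,  2.761]), 'ft_force': array([-0.93 ,  0.193, -0.34 ]), 'moment': array([0.013, 0.031, 0.018]), 'grasp_force': np.float64(0.0), 'width': np.float64(1.001)}
scene [[381.3, 0.0, 282.9], [0.0, 381.3, 206.2], [0.0, 0.0, 1.0]] [1.028 0.394 0.56 ]
side [[417.3, 0.0, 279.9], [0.0, 417.3, 211.0], [0.0, 0.0, 1.0]] [ 0.436 -0.62   0.765]
```

View pics/scene0.png

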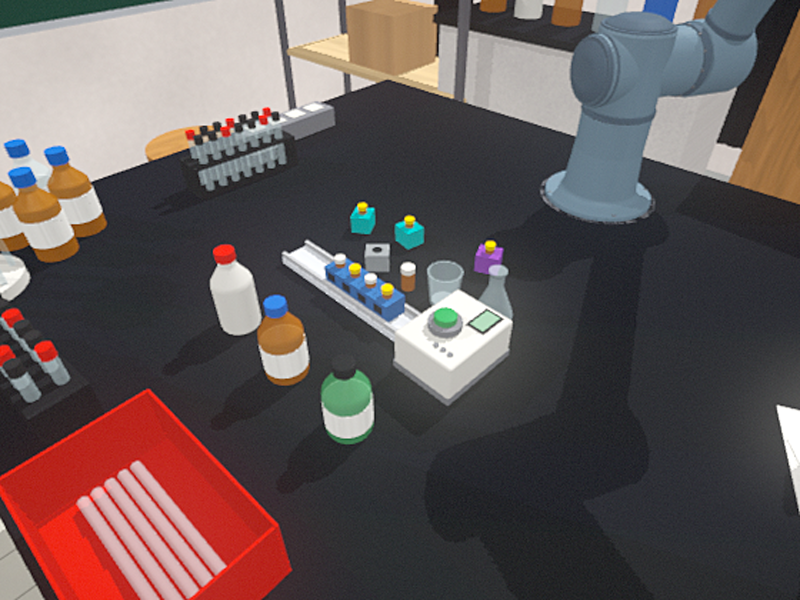

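View pics/side0.png

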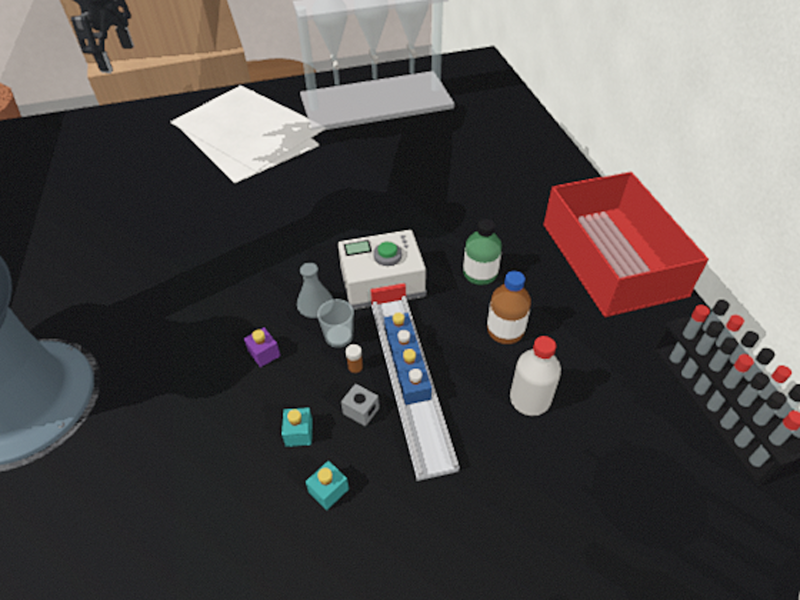

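The blue row is on the rail: yellow, white, yellow and white caps in the side view at (398,319), (403,337), (409,355) and (415,376). The red stop is at (388,293) and the green button at (387,251). The look-alikes are turquoise at (297,425) and (327,485) and purple at (262,347); all are off the rail and not blue, so I leave them alone. One enlarged crop will confirm this and give pixels to measure from.

Run:
```python
import cv2
from station import capture
im=capture("side")[:,:,::-1];cv2.imwrite("pics/side_raw.png",im)
cv2.imwrite("pics/crop1.png",cv2.resize(im[155:340,220:335],None,fx=3.2,fy=3.2,interpolation=cv2.INTER_CUBIC))
```

```text
(no output)
```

View pics/crop1.png

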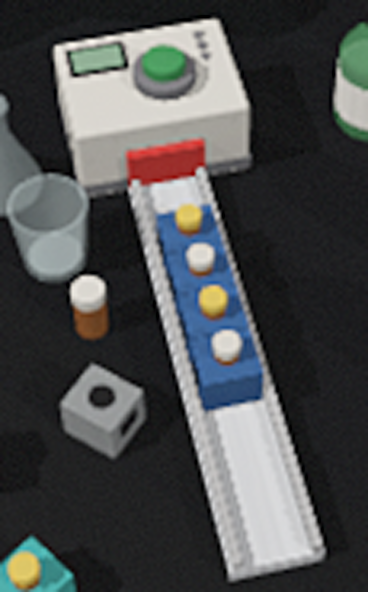

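```bash
cat > h.py <<'E'
import numpy as np
from scipy.optimize import least_squares
from station import ctrl,capture,camera_model
def proj(m,X):
    c=np.asarray(X)@m["R"].T+m["t"]; p=c@m["K"].T; return p[:,:2]/p[:,2:]
def ray(m,uv,z):
    C=-m["R"].T@m["t"]; d=m["R"].T@np.linalg.inv(m["K"])@[*uv,1]; return C+d*(z-C[2])/d[2]
E
python3 - <<'E'
from h import *
S=camera_model("side");T=camera_model("scene")
f=lambda p:np.array(p)/3.2+[220,155]
caps=[f(p) for p in[(189,213),(200,252),(213,295),(228,342)]]
ph=[f(p) for p in[(55,45),(218,20),(248,98),(78,138)]]
rear=[f(p) for p in[(230,570),(322,552)]]
capsT=np.array([(387,286),(370,277),(355,266),(340,257)])*.7
phT=np.array([(510,324),(450,362),(396,333),(458,292)])*.7
for n,l,z in(("cap",caps,.062),("ph",ph,.07),("rear",rear,.018)):
    for p in l: print(n,np.round(ray(S,p,z),4))
def pts(v):
    x,y,a,d,_=v;c,s=np.cos(a),np.sin(a);R=np.array([[c,-s],[s,c]])
    g=lambda L:np.array([[*(R@np.array(q[:2])+[x,y]),q[2]] for q in L])
    return (g([(.072-.036*i-d,0,.062) for i in range(4)]),g([(.198,.065,.07),(.198,-.065,.07),(.098,-.065,.07),(.098,.065,.07)]),g([(-.22,.0275,.022),(-.22,-.0275,.022)]))
def res(v,show=0):
    c,p,r=pts(v)
    e=[proj(S,c)-caps,proj(S,p)-ph,proj(S,r)-rear,proj(T,c)-capsT]
    if show:
        for k in e: print(np.round(k,1).tolist())
        print(np.round(proj(T,p)/.7).tolist())
    return np.concatenate([k.ravel() for k in e])
s=least_squares(res,[.48,.1,1.5,.07,0]);v=s.x;print(np.round(v,4),np.degrees(v[2]));res(v,1)
bS=f((163,61));bT=np.array((446,316))*.7
b=least_squares(lambda X:np.r_[proj(S,[X])[0]-bS,proj(T,[X])[0]-bT],[.5,.2,.08]);print("button",b.x,np.round(b.fun,1))
c,sn=np.cos(v[2]),np.sin(v[2]);d=b.x[:2]-v[:2];print("in rail",c*d[0]+sn*d[1],-sn*d[0]+c*d[1])
for x in(-.22,-.054-v[3],-.054,.09):print(x,v[:2]+x*np.array([c,sn]))
E
```

```text
cap [ 0.5803 -0.0551  0.062 ]
cap [ 0.5783 -0.0897  0.062 ]
cap [ 0.5767 -0.1261  0.062 ]
cap [ 0.5756 -0.1639  0.062 ]
ph [0.5254 0.1266 0.07  ]
ph [0.6518 0.1183 0.07  ]
ph [0.6491 0.0312 0.07  ]
ph [0.5215 0.0274 0.07  ]
rear [ 0.5392 -0.2905  0.018 ]
rear [ 0.5952 -0.2948  0.018 ]
[ 0.5787 -0.0733  1.5186  0.0515  0.    ] 87.00922559467197
[[-0.5, -0.7], [-0.3, -0.3], [-0.5, -0.4], [-1.1, -1.1]]
[[-0.6, -0.2], [0.5, -0.9], [1.2, 3.0], [-1.1, 0.1]]
[[0.5, -0.5], [-0.2, -1.0]]
[[-1.0, 0.2], [-0.5, -0.9], [-0.8, -0.2], [-0.7, -0.5]]
[[510.0, 319.0], [446.0, 368.0], [389.0, 329.0], [454.0, 286.0]]
button [0.59458729 0.07119132 0.0863296 ] [-0.6 -0.3 -0.5  0.2]
in rail 0.14516129852088586 -0.008298925477470655
-0.22 [ 0.56724732 -0.29303961]
-0.1055045539586909 [ 0.57322114 -0.17870011]
-0.054 [ 0.5759084  -0.12726571]
0.09 [0.58342162 0.01653815]
```

```bash
cat >> h.py <<'E'
O=np.array([.5787,-.0733]);A=np.radians(87.2);U=np.array([np.cos(A),np.sin(A)]);V=np.array([-U[1],U[0]])
def state():
    o=ctrl.get_obs();d=o["tool_pos"][:2]-O
    print("t",round(o["clock"],2),"pos",np.round(o["tool_pos"],4),"rot",np.round(np.degrees(o["tool_rot"]),1),"rail",np.round([d@U,d@V],4),"F",np.round(o["ft_force"],1),"w",round(o["width"],2));return o
def plan(o,tgt,yaw,n,nt):
    y=o["tool_rot"][2];dy=(yaw-y)/nt;st=(np.array(tgt)-o["tool_pos"])/n
    for i in range(n):
        x=np.array([np.cos(y),np.sin(y),0]);yy=np.array([np.sin(y),-np.cos(y),0])
        print([round(st@x*1e3),round(st@yy*1e3),round(-st[2]*1e3)],round(-np.degrees(dy),1) if i<nt else 0)
        if i<nt:y+=dy
E
python3 - <<'E'
from h import *
o=state();plan(o,[*(O-.17*U),.15],A,20,10)
E
```

```text
t 0.15 pos [0.2135 0.5334 0.2306] rot [-179.9   -0.   158.2] rail [0.5881 0.3944] F [ 0.2  0.1 -0.3] w 1.0
[-31, -29, 4] 7.1
[-34, -25, 4] 7.1
[-37, -21, 4] 7.1
[-40, -16, 4] 7.1
[-41, -11, 4] 7.1
[-42, -6, 4] 7.1
[-43, -1, 4] 7.1
[-42, 5, 4] 7.1
[-42, 10, 4] 7.1
[-40, 15, 4] 7.1
[-38, 20, 4] 0
[-38, 20, 4] 0
[-38, 20, 4] 0
[-38, 20, 4] 0
[-38, 20, 4] 0
[-38, 20, 4] 0
[-38, 20, 4] 0
[-38, 20, 4] 0
[-38, 20, 4] 0
[-38, 20, 4] 0
```

Call:
drive_tool([
  [255, [-31, -29, 4], [0, 0, 7.1]],
  [255, [-34, -25, 4], [0, 0, 7.1]],
  [255, [-37, -21, 4], [0, 0, 7.1]],
  [255, [-40, -16, 4], [0, 0, 7.1]],
  [255, [-41, -11, 4], [0, 0, 7.1]],
], grip_force=40)

```text
clock: 0.65
tool_pos: [0.3032, 0.3391, 0.2109]
tool_rot: [-3.141, 0.0, 2.137]
ft_force: [0.4, -0.3, -0.5]
width: 0.144
grasp_force: 0.0
```

Call:
drive_tool([
  [255, [-42, -6, 4], [0, 0, 7.1]],
  [255, [-43, -1, 4], [0, 0, 7.1]],
  [255, [-42, 5, 4], [0, 0, 7.1]],
  [255, [-42, 10, 4], [0, 0, 7.1]],
  [255, [-40, 15, 4], [0, 0, 7.1]],
])

```text
clock: 1.15
tool_pos: [0.3926, 0.1451, 0.1911]
tool_rot: [3.142, -0.0, 1.517]
ft_force: [1.0, 0.7, -0.1]
width: -0.001
grasp_force: 0.0
```

Call:
drive_tool([
  [255, [-38, 20, 4], [0, 0, 0]],
  [255, [-38, 20, 4], [0, 0, 0]],
  [255, [-38, 20, 4], [0, 0, 0]],
  [255, [-38, 20, 4], [0, 0, 0]],
  [255, [-38, 20, 4], [0, 0, 0]],
])

```text
clock: 1.65
tool_pos: [0.4832, -0.0497, 0.171]
tool_rot: [-3.141, -0.0, 1.521]
ft_force: [0.9, 0.3, 0.5]
width: -0.001
grasp_force: 0.0
```

Call:
drive_tool([
  [255, [-38, 20, 4], [0, 0, 0]],
  [255, [-38, 20, 4], [0, 0, 0]],
  [255, [-38, 20, 4], [0, 0, 0]],
  [255, [-38, 20, 4], [0, 0, 0]],
  [255, [-38, 20, 4], [0, 0, 0]],
])

```text
clock: 2.15
tool_pos: [0.5737, -0.2442, 0.1507]
tool_rot: [-3.141, -0.001, 1.521]
ft_force: [1.4, 0.2, 0.3]
width: -0.001
grasp_force: 0.0
```

Run:
```python
from h import *
import cv2
m=camera_model("wrist");o=state();cv2.imwrite("pics/wrist1.png",capture("wrist")[:,:,::-1])
print(np.round(m["K"],1).tolist(),np.round(-m["R"].T@m["t"],3))
plan(o,[*(O-.155*U),.03],A,5,1)
```

```text
t 2.15 pos [ 0.5737 -0.2442  0.1507] rot [-180.    -0.    87.2] rail [-0.1709 -0.0034] F [1.4 0.2 0.3] w -0.0
[[325.2, 0.0, 275.3], [0.0, 325.2, 211.0], [0.0, 0.0, 1.0]] [ 0.578 -0.164  0.292]
[3, -1, 24] -0.0
[3, -1, 24] 0
[3, -1, 24] 0
[3, -1, 24] 0
[3, -1, 24] 0
```

View pics/wrist1.png

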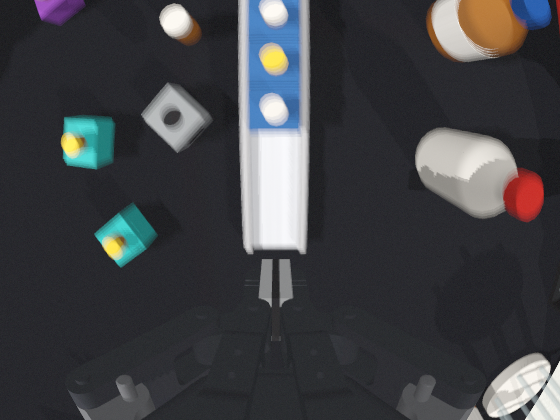

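The wrist view shows the rail running almost straight up the picture, with its open rear end at y≈251 (x 243 to 306). The row's rear top edge is at y≈129 (x 249 to 299), and the fingers point at x≈276. I'll unproject these points.

```bash
cat >> h.py <<'E'
def wray(m,uv,z):
    d=np.array(uv)-m["K"][:2,2];r=np.hypot(*d);th=r/m["K"][0,0]
    v=m["R"].T@np.r_[d/max(r,1e-9)*np.sin(th),np.cos(th)];C=-m["R"].T@m["t"];return C+v*(z-C[2])/v[2]
E
python3 - <<'E'
from h import *
m=camera_model("wrist")
for n,p,z in[("rearL",(243,252),.022),("rearR",(306,250),.022),("rowL",(249,129),.046),("rowR",(299,129),.046),("capW",(274,107),.062),("capY",(274,59),.062),("wallL",(240,20),.022),("wallR",(308,20),.022)]:
    X=wray(m,p,z);d=X[:2]-O;print(n,np.round(X,4),"rail",np.round([d@U,d@V],4))
E
```

```text
rearL [ 0.5444 -0.2979  0.022 ] rail [-0.226   0.0233]
rearR [ 0.6022 -0.299   0.022 ] rail [-0.2243 -0.0345]
rowL [ 0.5604 -0.1861  0.046 ] rail [-0.1136  0.0128]
rowR [ 0.5977 -0.1882  0.046 ] rail [-0.1138 -0.0245]
capW [ 0.5799 -0.1706  0.062 ] rail [-0.0972 -0.006 ]
capY [ 0.5818 -0.1367  0.062 ] rail [-0.0632 -0.0061]
wallL [ 0.5563 -0.0954  0.022 ] rail [-0.0232  0.0213]
wallR [ 0.6113 -0.0984  0.022 ] rail [-0.0235 -0.0338]
```

Call:
drive_tool([
  [255, [3, 0.3, 24], [0, 0, 0]],
  [255, [3, 0.3, 24], [0, 0, 0]],
  [255, [3, 0.3, 24], [0, 0, 0]],
  [255, [3, 0.2, 24], [0, 0, 0]],
  [255, [3, 0.2, 24], [0, 0, 0]],
])

```text
clock: 2.7
tool_pos: [0.5751, -0.2273, 0.03]
tool_rot: [-3.141, -0.0, 1.522]
ft_force: [0.5, -0.3, -0.6]
width: -0.005
grasp_force: 0.0
```

Call:
drive_tool([
  [255, [8, 0, 0], [0, 0, 0]],
  [255, [6, 0, 0], [0, 0, 0]],
  [255, [4, 0, 0], [0, 0, 0]],
  [255, [2, 0, 0], [0, 0, 0]],
  [255, [2, 0, 0], [0, 0, 0]],
])

```text
clock: 3.2
tool_pos: [0.5776, -0.2059, 0.0326]
tool_rot: [3.139, 0.001, 1.522]
ft_force: [-0.1, 0.9, 0.3]
width: 0.001
grasp_force: 0.0
```

Run:
```python
from h import *
import cv2
state();im=capture("side")[:,:,::-1];w=capture("wrist")[:,:,::-1]
a=cv2.resize(im[155:340,220:335],None,fx=3.2,fy=3.2,interpolation=cv2.INTER_CUBIC)
cv2.imwrite("pics/c2.png",np.hstack([a[:420],w[:420,70:500]]))
```

```text
t 3.2 pos [ 0.5776 -0.2059  0.0326] rot [1.799e+02 1.000e-01 8.720e+01] rail [-0.1325 -0.0054] F [-0.1  0.9  0.3] w 0.0
```

View pics/c2.png

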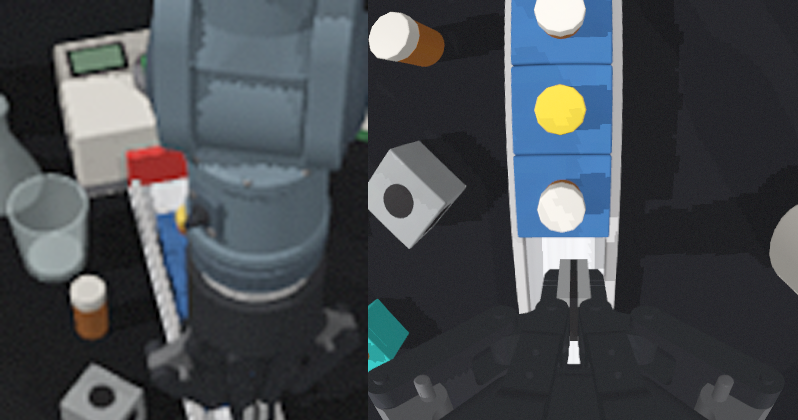

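The wrist half of the picture shows the fingertips centred at x≈574 and the row's rear face centred at x≈564, with a gap of about 10 mm. At 2.35 px/mm the fingers are about 4 mm to the right, so I shift -4 mm in tool y and come down 2 mm.

Call:
drive_tool([
  [255, [0, -4, 2], [0, 0, 0]],
  [255, [2, 0, 0], [0, 0, 0]],
  [255, [2, 0, 0], [0, 0, 0]],
  [255, [2, 0, 0], [0, 0, 0]],
  [255, [2, 0, 0], [0, 0, 0]],
])

```text
clock: 3.8
tool_pos: [0.573, -0.1974, 0.0293]
tool_rot: [3.142, -0.0, 1.522]
ft_force: [-0.3, -0.4, 0.5]
width: -0.0
grasp_force: 0.0
```

Call:
drive_tool([
  [255, [2, 0, 0], [0, 0, 0]],
  [255, [2, 0, 0], [0, 0, 0]],
  [255, [2, 0, 0], [0, 0, 0]],
  [255, [2, 0, 0], [0, 0, 0]],
  [255, [2, 0, 0], [0, 0, 0]],
])

```text
clock: 4.3
tool_pos: [0.5735, -0.1882, 0.0293]
tool_rot: [3.142, 0.002, 1.521]
ft_force: [-0.4, -3.0, -1.2]
width: 0.002
grasp_force: 1.3
```

Call:
drive_tool([
  [255, [3, 0, 0], [0, 0, 0]],
  [255, [3, 0, 0], [0, 0, 0]],
  [255, [3, 0, 0], [0, 0, 0]],
  [255, [3, 0, 0], [0, 0, 0]],
  [255, [3, 0, 0], [0, 0, 0]],
])

```text
clock: 4.8
tool_pos: [0.5742, -0.1724, 0.0293]
tool_rot: [3.142, 0.0, 1.522]
ft_force: [0.2, -2.4, -0.5]
width: -0.0
grasp_force: 1.3
```

Call:
drive_tool([
  [255, [3, 0, 0], [0, 0, 0]],
  [255, [3, 0, 0], [0, 0, 0]],
  [255, [3, 0, 0], [0, 0, 0]],
  [255, [3, 0, 0], [0, 0, 0]],
  [255, [3, 0, 0], [0, 0, 0]],
])

```text
clock: 5.3
tool_pos: [0.575, -0.1574, 0.0293]
tool_rot: [3.142, -0.0, 1.522]
ft_force: [-0.3, -3.1, 0.2]
width: -0.002
grasp_force: 1.3
```

Run:
```python
from h import *
import cv2
state();w=capture("wrist")[:,:,::-1]
cv2.imwrite("pics/w3.png",w)
```

```text
t 5.3 pos [ 0.575  -0.1574  0.0293] rot [180.   -0.   87.2] rail [-0.0841 -0.0004] F [-0.3 -3.1  0.2] w -0.0
```

View pics/w3.png

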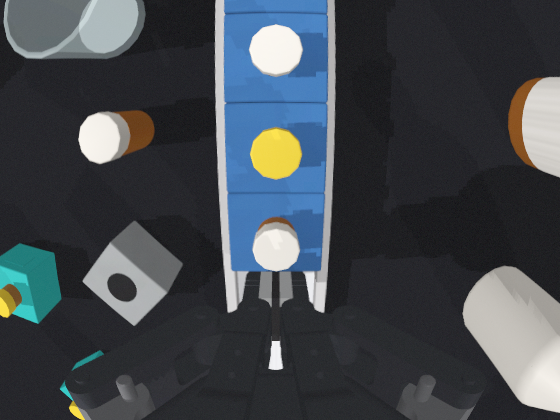

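The fingers at (276,290) are centred on the row's rear face. The carriers are closed up and upright on the rail, with about 20 mm to go, so I continue slowly and watch the force.

Call:
drive_tool([
  [255, [3, 0, 0], [0, 0, 0]],
  [255, [3, 0, 0], [0, 0, 0]],
  [255, [2, 0, 0], [0, 0, 0]],
  [255, [2, 0, 0], [0, 0, 0]],
  [255, [2, 0, 0], [0, 0, 0]],
])

```text
clock: 5.85
tool_pos: [0.5756, -0.1455, 0.0293]
tool_rot: [3.142, -0.0, 1.522]
ft_force: [-0.9, -2.3, -0.8]
width: 0.002
grasp_force: 1.4
```

Call:
drive_tool([
  [255, [2, 0, 0], [0, 0, 0]],
  [255, [1, 0, 0], [0, 0, 0]],
  [255, [1, 0, 0], [0, 0, 0]],
])

```text
clock: 6.15
tool_pos: [0.5758, -0.1416, 0.0293]
tool_rot: [3.142, -0.0, 1.522]
ft_force: [-0.8, -2.8, 0.4]
width: 0.004
grasp_force: 1.4
```

Call:
drive_tool([
  [255, [1, 0, 0], [0, 0, 0]],
  [255, [1, 0, 0], [0, 0, 0]],
  [255, [1, 0, 0], [0, 0, 0]],
])

```text
clock: 6.45
tool_pos: [0.5759, -0.1386, 0.0293]
tool_rot: [3.142, -0.0, 1.522]
ft_force: [-0.8, -2.5, 0.2]
width: -0.0
grasp_force: 1.4
```

Call:
drive_tool([
  [255, [1, 0, 0], [0, 0, 0]],
  [255, [1, 0, 0], [0, 0, 0]],
  [255, [1, 0, 0], [0, 0, 0]],
])

```text
clock: 6.75
tool_pos: [0.576, -0.1355, 0.0293]
tool_rot: [3.142, -0.0, 1.522]
ft_force: [0.1, -3.4, -0.3]
width: -0.001
grasp_force: 1.4
```

Call:
drive_tool([
  [255, [1, 0, 0], [0, 0, 0]],
  [255, [1, 0, 0], [0, 0, 0]],
  [255, [1, 0, 0], [0, 0, 0]],
])

```text
clock: 7.05
tool_pos: [0.5764, -0.1344, 0.0295]
tool_rot: [3.141, 0.004, 1.521]
ft_force: [-0.8, -9.4, -1.4]
width: 0.003
grasp_force: 4.6
```

Call:
drive_tool([
  [255, [1, 0, 0], [0, 0, 0]],
  [255, [1, 0, 0], [0, 0, 0]],
])

```text
clock: 7.25
tool_pos: [0.5766, -0.1344, 0.0297]
tool_rot: [3.141, 0.008, 1.52]
ft_force: [-1.4, -13.9, -2.0]
width: 0.001
grasp_force: 7.0
```

Force has risen to 14 N with no further motion, so the row is home. I back off, rise and check.

Call:
drive_tool([
  [255, [-4, 0, 0], [0, 0, 0]],
  [255, [-5, 0, 0], [0, 0, 0]],
  [255, [-11, 0, 0], [0, 0, 0]],
  [255, [-10, 0, -40], [0, 0, 0]],
  [255, [0, 0, -50], [0, 0, 0]],
])

```text
clock: 7.75
tool_pos: [0.5722, -0.1607, 0.1174]
tool_rot: [-3.135, -0.003, 1.52]
ft_force: [1.6, 0.0, 0.2]
width: 0.003
grasp_force: 0.0
```

Call:
drive_tool([
  [255, [40, 2, -15], [0, 0, 0]],
  [255, [45, 2, -5], [0, 0, 0]],
  [255, [45, 2, 0], [0, 0, 0]],
  [255, [0, 0, 0], [0, 0, 0]],
])

```text
clock: 8.15
tool_pos: [0.5873, -0.0261, 0.1397]
tool_rot: [3.141, -0.003, 1.528]
ft_force: [-0.1, -1.0, -0.4]
width: -0.004
grasp_force: 0.0
```

Run:
```python
from h import *
import cv2
state();m=camera_model("wrist");print(np.round(-m["R"].T@m["t"],3));w=capture("wrist")[:,:,::-1]
cv2.imwrite("pics/w4.png",w)
```

```text
t 8.15 pos [ 0.5873 -0.0261  0.1397] rot [180.   -0.2  87.6] rail [ 0.0476 -0.0063] F [-0.1 -1.  -0.4] w -0.0
[0.591 0.054 0.282]
```

View pics/w4.png

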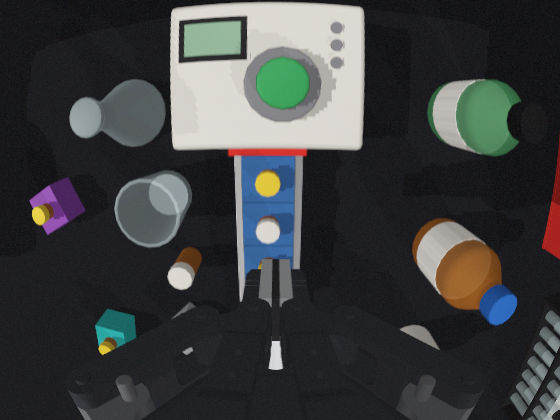

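The row's blue front meets the red stop at (267,153) with no gap, and the carriers are closed up. The green button's top is centred at (283,83).

Run:
```python
from h import *
m=camera_model("wrist");o=state()
for z in(.08,.086): print(wray(m,(283,83),z))
print("phot corners",[np.round(wray(m,p,.07)[:2],4) for p in((172,8),(364,8),(362,149),(173,149))], "fingertip at 276,265:",wray(m,(276,265),o["tool_pos"][2]))
plan(o,[.594,.0715,.115],A,4,1)
```

```text
t 8.2 pos [ 0.5871 -0.0286  0.1394] rot [-1.80e+02 -1.00e-01  8.74e+01] rail [ 0.045  -0.0062] F [-0.2  0.6 -0.5] w -0.0
[0.5964413  0.06662333 0.08      ]
[0.59627889 0.06618851 0.086     ]
phot corners [array([0.5263, 0.1259]), array([0.6521, 0.1191]), array([0.6476, 0.023 ]), array([0.5213, 0.029 ])] fingertip at 276,265: [ 0.58812621 -0.02275089  0.1394139 ]
[25, 1, 6] 0.2
[25, 0, 6] 0
[25, 0, 6] 0
[25, 0, 6] 0
```

Call:
drive_tool([
  [255, [25, 1, 7], [0, 0, 0]],
  [255, [25, 1, 7], [0, 0, 0]],
  [255, [25, 1, 7], [0, 0, 0]],
  [255, [22, 1, 7], [0, 0, 0]],
  [255, [0, 0, 8], [0, 0, 0]],
])

```text
clock: 8.7
tool_pos: [0.5961, 0.0667, 0.1028]
tool_rot: [-3.141, -0.001, 1.523]
ft_force: [-0.7, 1.1, -0.5]
width: -0.001
grasp_force: 0.0
```

Run:
```python
from h import *
import cv2
state();w=capture("wrist")[:,:,::-1];s=capture("scene")[:,:,::-1]
a=cv2.resize(s[170:300,230:390],(517,420),interpolation=cv2.INTER_CUBIC)
cv2.imwrite("pics/w5.png",np.hstack([a,w[:,140:420]]))
```

```text
t 8.7 pos [0.5961 0.0667 0.1028] rot [-1.80e+02 -1.00e-01  8.73e+01] rail [ 0.1406 -0.0106] F [-0.7  1.1 -0.5] w -0.0
```

View pics/w5.png

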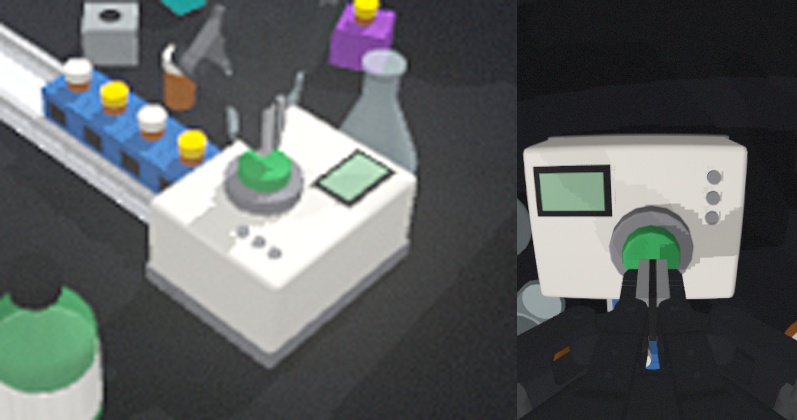

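The scene half shows the fingertips right above the green button at (263,160). In the wrist half the fingers at x≈653 line up with the button at x≈652. I move 2 mm forward and press in small steps.

Call:
drive_tool([
  [255, [2, 0, 5], [0, 0, 0]],
  [255, [0, 0, 5], [0, 0, 0]],
  [255, [0, 0, 3], [0, 0, 0]],
  [255, [0, 0, 2], [0, 0, 0]],
])

```text
clock: 9.2
tool_pos: [0.5962, 0.0666, 0.0885]
tool_rot: [3.141, 0.001, 1.521]
ft_force: [-0.3, -1.8, 3.5]
width: -0.002
grasp_force: 1.7
```

Call:
drive_tool([
  [255, [0, 0, 2], [0, 0, 0]],
  [255, [0, 0, 0], [0, 0, 0]],
])

```text
clock: 9.4
tool_pos: [0.5963, 0.0669, 0.0867]
tool_rot: [3.141, 0.001, 1.521]
ft_force: [-0.7, -3.2, 4.9]
width: -0.003
grasp_force: 2.2
```

Call:
drive_tool([
  [255, [0, 0, 2], [0, 0, 0]],
  [255, [0, 0, 0], [0, 0, 0]],
])

```text
clock: 9.6
tool_pos: [0.5965, 0.0671, 0.086]
tool_rot: [3.14, 0.001, 1.521]
ft_force: [-2.7, -3.0, 10.9]
width: -0.001
grasp_force: 5.5
```

Call:
drive_tool([
  [255, [0, 0, 2], [0, 0, 0]],
  [255, [0, 0, 0], [0, 0, 0]],
])

```text
clock: 9.8
tool_pos: [0.5966, 0.0671, 0.0858]
tool_rot: [3.139, 0.001, 1.521]
ft_force: [-7.1, -3.7, 21.5]
width: 0.002
grasp_force: 10.8
```

The spring force rose to about 5 N and then went solid at 21 N, so the button is fully down. Releasing it and moving clear.

Call:
drive_tool([
  [255, [0, 0, -5], [0, 0, 0]],
  [255, [0, 0, -8], [0, 0, 0]],
  [255, [0, 0, -30], [0, 0, 0]],
  [255, [0, 0, -50], [0, 0, 0]],
  [255, [-40, 0, -20], [0, 0, 0]],
])

```text
clock: 10.3
tool_pos: [0.596, 0.0316, 0.1995]
tool_rot: [3.136, -0.004, 1.528]
ft_force: [1.5, -1.4, 0.2]
width: 0.001
grasp_force: 0.0
```

Call:
drive_tool([
  [255, [-30, 0, 0], [0, 0, 0]],
  [255, [0, 0, 0], [0, 0, 0]],
  [255, [0, 0, 0], [0, 0, 0]],
])

```text
clock: 10.6
tool_pos: [0.5924, -0.0021, 0.1949]
tool_rot: [-3.141, -0.002, 1.521]
ft_force: [-0.2, 1.0, 0.3]
width: 0.001
grasp_force: 0.0
```

Run:
```python
from h import *
import cv2
state();w=capture("wrist")[:,:,::-1];s=capture("scene")[:,:,::-1]
a=cv2.resize(s[150:300,190:390],(460,345),interpolation=cv2.INTER_CUBIC);a=cv2.copyMakeBorder(a,0,75,0,0,0)
cv2.imwrite("pics/w6.png",np.hstack([a,w[:,110:450]]))
```

```text
t 10.6 pos [ 0.5924 -0.0021  0.1949] rot [-1.80e+02 -1.00e-01  8.71e+01] rail [ 0.0718 -0.0102] F [-0.2  1.   0.3] w 0.0
```

View pics/w6.png

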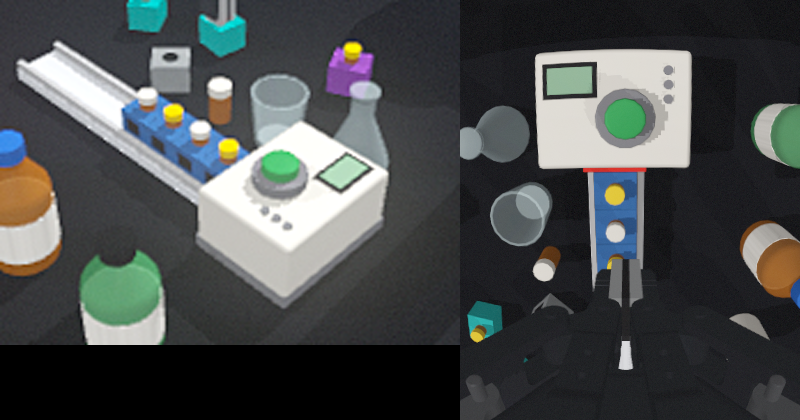

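The row is closed up against the red stop at (614,170). The button is back up at (281,166), the bystanders have not moved, and the robot is clear of everything.

```bash
python3 -c "
from station import order;print(order.hand_in())"
```

```text
the job is handed in; nothing more can be done
None
```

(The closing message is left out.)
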